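Load and close the plant press by one turn of its hand wheel

ROBOT

A 6-joint arm with a two-finger parallel gripper is mounted at the origin on a cart in front of the work surface, level with it; the furniture and walls round the work are solid. World frame = base frame: x ahead of the robot, y to its left, z up, the work surface at z = 0. Lengths are in m, angles in degrees, forces in N, time in s.
With the tool pointing down it reaches from about 0.3 to 0.75 m from the base axis. Payload 8.5 kg.
Tool frame: the origin (TCP) lies midway between the tips of the shut fingers; the grasp point (between the pads) lies 19 mm behind it (env.tcp_to_grasp is the z of the grasp point in the tool frame, in m); z points along the fingers, y is the line along which they close (so a half turn about z gives the same grasp; the last joint's range is limited). The gripper opens to 85 mm and grips with 20 to 120 N. Pads are 22 mm wide; open, the fingers measure 114 mm over their backs; the gripper's body (76 mm by 85 mm) begins 54 mm behind the grasp point. The pads swing forward as they close: fully open they stand 13 mm farther back than shut.
Start: joints at [58.367, 21.807, 74.336, -0, 83.858, -12.336], TCP at [0.182, 0.519, 0.231] pointing down, gripper open.
Joint ranges: [-178.18, 178.18], [-50.72, 133.34], [12.68, 142.11], [-81.47, 261.47], [9.98, 163.14], [-165.26, 165.26]. Speed limits (degrees/s): [136.94, 136.94, 180, 180, 180, 180].

INTERFACE

Orientations are given as a 3x3 rotation matrix whose columns are the frame's x, y, z axes.
In Python, from rig import env, imaging, job, models gives the robot as it stands. The module is installed in compiled form; this text tells all that it offers.
- The arm moves only by the tool jog_arm, never from a script. Its argument "plan" is text: rows parted by semicolons, each of 7 numbers parted by spaces: the turn, a rotation vector about the tool's x, y, z in degrees, then the shift along the tool's x, y, z in cm, then the closure in counts, from 0 (fully open) to 255 (shut). In form: rx ry rz x y z claw; .... A call has 1 to 10 rows; each row shifts and turns the commanded pose from where the row before left it, along the tool's axes as they then stand; what a row does not reach is not made up. A row lasts 1/12 s, in which the tool goes at most 41.7 mm and 7.16 degrees, less where a joint would pass 70% of its speed; a pose out of reach is approached as far as the arm can. A call with a gripper value outside its range is refused whole. The fingers move at their own pace and stop on an object; "grip_force" is the grip in N (left out, the last holds). Time passes only in rows, so rows that do not move let the fingers close. It gives the time, the measured TCP pose, the force, the opening and the grip force at its end, in the units of the state.
- env.observe(): the state, without advancing time (a new reading comes with each control period).
- imaging.get_image(name): name is "scene" or "side" or "wrist"; returns a dict with "pixels" (420x560x3 uint8, red, green, blue), "depth" (420x560 float32, m along the optical axis (not along the pixel's ray), 0 where there is no reading), "fov_y" (degrees; the focal length in pixels is half the picture's height over the tangent of half this angle, whatever the lens; pixels are square), "cx", "cy" (the principal point, pixels), "world_from_camera" (4x4, takes a point from camera to world coordinates). Camera axes: x right, y down, z forward; pixel columns grow to the right and rows downward; lengths in m; the calibration is good to about 2 mm. A picture is of the moment at which its call begins.
- job.close_job(): hands the job in; it is judged then, once.
Trained networks look in the newest picture that a camera, given by its name, has taken for a name from the list of things; names that differ only in an ending like _2 or _b are one class to them, and where a whole thing is asked for, a point or a joint stands for the part that bears it (a point fixed in the world has none). Each returns a list of dicts, best first, with "confidence" (0 to 1); they miss things now and then, are a little off and sometimes report something else, mostly with a low value. They report only what shows in the picture. A call takes as long as a camera call.
- models.outline_of(camera, query): "region" (420x560 bool, what is visible of it) and "bbox" ([centre column, centre row, width, height] in pixels, round what is visible of it).
- models.tip_of(camera, query): "at" ([column, row] in pixels: a listed point, or the origin of a listed thing).
The state is a dict: "time_s": time; "q": joint angles; "qvel": joint speeds; "joint_efforts": joint torques, N m; "position": TCP position; "tool_rot": TCP orientation; "ft_force": force on the tool from outside, world axes, zero at the start; "wrist_torque": the same for the moment, N m; "grip_width": finger opening in m; "gripper_force": force on a finger pad.
Only numpy, scipy, OpenCV 4.12 (cv2) and the standard library are available. Lean on these libraries where they do the work, as an engineer would, in place of code of your own. Each camera call takes 0.05 s, during which the arm holds its last target. There are 200 camera calls.

TASK

A pack of boards and drying sheets sticks out of the left side of the green screw press. With the fingertips push the pack by its outer end all the way in until it meets the end stop, then push the hand wheel round by its red upright handle, clockwise seen from above, through exactly one full turn, so that the handle ends where it began and the plate bears on the pack. Only push, gently: grip and lift nothing, and leave the other things on the bench where they are.

Things in the scene. Friction and masses are not known exactly. Their poses are not given: they have to be found in the camera images.
- press: the fixed screw press (all sizes in mm): green bed 250 (x) by 345 (y), top 20 above the bench; a column at x = -105 and at +105 (tops 188 high) and a green cross beam, 262 (x) by 52 (y), top 170. Origin on the bench under the middle of the bed; its y axis points along the bed to the side the pack enters from (roughly the robot's left), x away from the robot, z up
- stop_face (a point): middle of the face of the end stop bar at the bed's -y end, at x = 0, y = -160 in the press's frame, 33 above the bench. The pack is home when its inner end touches it. Two low guide rails along y, with 2 mm play each side, lead the pack to it
- press_plate: aluminium press plate under the grey cross-head, 150 (x) by 280 (y) by 12.5; origin in the middle of its top. At the start it stands 3 to 6 above the pack. One clockwise turn of the wheel brings it down 8; rubber mounts above it give, so it meets the pack before the turn is complete, and the wheel then needs hardly more push
- wheel_centre (a point): centre of the hand wheel on its vertical axis, at mid height of the rim, 197 above the bench; fixed, the wheel stays at its height. Black rim, mean diameter 136, 15 thick (top 205 high), hub and three spokes; the threaded spindle stands up through the hub to about 227 above the bench and sinks 8 a turn
- handle: red upright handle on the rim, a free-spinning round grip of diameter 21; origin on its axis, 68 from the wheel's axis, 227 above the bench; it spans 207 to 252 high. Pushed from behind it runs round the wheel's axis; 2 to 3 N keep it moving and the wheel stays where it is left. It starts roughly on the robot's side of the wheel, up to 1.2 rad either way
- wheel (a joint): angle of the hand wheel in rad, growing clockwise seen from above (one full turn adds 6.283); 0 when the handle stands on the press's -x side, a quarter turn on it is on the +y side. It starts somewhere between -1.2 and 1.2
- pack: loose specimen pack, a stiff block of two plywood boards with card and paper sheets between, 160 (x) by 320 (y) by 26 high, about 0.6 kg; origin under its middle, axes as the press. It lies on the bed between the guide rails and sticks out at the +y end by 60 to 105; fully home its origin is straight above the press's origin. 3 to 8 N push it along
- pack_end (a point): middle of the pack's outer (+y) end face, 160 from the pack's middle, 33 above the bench; fully home it stands at y = +160 in the press's frame
- dropper_1: bystander: brown dropper bottle with black bulb, 33 x 33 x 100, stands right of the press; origin under its centre
- vial_3: bystander: clear seed vial with red cap, 24 x 24 x 72, stands right of the press; origin under its centre
- tweezers_1: bystander: steel tweezers, 14 x 128 x 10, lie in front of the press; origin under their centre
- needle_tool: bystander: dissecting needle with wooden handle, 10 x 151 x 10, lies in front of the press; origin under its centre
- beaker: bystander: small clear beaker, 54 x 54 x 70, stands behind the press; origin under its centre
- petri_1: bystander: lidded petri dish, 92 x 92 x 16, lies behind the press; origin under its centre
- glue_stick: bystander: yellow glue stick with blue cap, 28 x 28 x 92, stands behind the outer end of the pack; origin under its centre

How it is judged (in metres and radians):
On the way, in this order (a step that is already met when the one before it is completed fails the run):
1. the pack is pushed home against the end stop, before the wheel has been wound down (y of pack_end in the frame of press below 0.164 m and value of joint wheel below 1.45 rad), for 0.2 s.
2. with the pack home the wheel is well on its way round (half a turn or so) (y of pack_end in the frame of press below 0.164 m and value of joint wheel between 3.4 and 6 rad and contact force between the fingers and handle above 0.3 N), for 0.05 s.
At the end, for the whole second after the job is handed in: The pack lies home (its outer end within 4 mm of its place against the end stop), the wheel has made exactly one clockwise turn (handle back within 12 mm of where it started), the plate bears on the pack, and all is at rest (y of pack_end in the frame of press below 0.164 m and value of joint wheel between 4.83319 and 7.73319 rad and distance of handle from where it was at the start of the episode below 0.012 m and contact force between press_plate and pack above 3 N and velocity of joint wheel between -0.05 and 0.05 rad/s and linear speed of pack below 0.01 m/s); the robot touches nothing.
It fails at once if the pack is lifted: it rises more than 10 mm off the bed (height (world z) of pack above 0.03 m).
It fails at once if the pack is tipped by more than 0.1 rad (angle between pack's own z axis and vertical above 0.1 rad).
It fails at once if the handle is gripped or shoved with more than 35 N (contact force between the fingers and handle above 35 N).
It fails at once if the wheel is wound well past one turn (by more than 0.5 rad) (value of joint wheel above 7.98319 rad).
It fails at once if one of the bystanders is moved by more than 20 mm (distance of any of dropper_1, vial_3, tweezers_1, needle_tool, beaker, petri_1, glue_stick from where it was at the start of the episode above 0.02 m).
It also fails if it takes over 69 s, if anything falls off the work surface, if the arm or the gripper's body presses on something with over 40 N, if the wrist force passes 120 N, or if a joint passes its speed limit or range.

## Working session

There is one attempt and no reset: what is moved stays moved. The work goes in short steps, Python scripts to look and compute and a tool call to move; the robot and the scene stay as the last step left them, time stands still between calls to the robot, and variables do not carry over. Pictures are saved under pics/ and viewed, at most 10 in all, crops included, and the job is handed in when it is done.

Besides the shell and the picture viewer there is one more tool, called after ">>>" as name(argument=value, ...) on one line, values as JSON. jog_arm: Moves the arm, as the interface text tells. Its arguments: {"type":"object","properties":{"plan":{"type":"string"},"grip_force":{"type":"number"}},"required":["plan"]}

```bash
mkdir -p pics; cat > h.py <<'E'
import numpy as np, cv2
from rig import env, imaging, job, models
def uv2w(im,u,v,z=None,d=None):
    H,W=im["pixels"].shape[:2]; f=H/2/np.tan(np.radians(im["fov_y"])/2)
    r=np.array([(u-im["cx"])/f,(v-im["cy"])/f,1.]); T=np.array(im["world_from_camera"])
    if d is None:
        w=T[:3,:3]@r; d=(z-T[2,3])/w[2]
    return T[:3,:3]@(r*d)+T[:3,3]
def cloud(im):
    H,W=im["pixels"].shape[:2]; f=H/2/np.tan(np.radians(im["fov_y"])/2)
    v,u=np.mgrid[:H,:W]; d=im["depth"]; T=np.array(im["world_from_camera"])
    P=np.stack([(u-im["cx"])/f*d,(v-im["cy"])/f*d,d],-1)@T[:3,:3].T+T[:3,3]
    P[d==0]=np.nan
    return P
E
python3 - <<'E'
from h import *
np.set_printoptions(precision=4,suppress=True)
s=env.observe(); print(s["time_s"],s["position"],s["tool_rot"],s["ft_force"],s["grip_width"])
zs=dict(wheel_centre=.197,handle=.227,pack_end=.033,stop_face=.033,press=0,glue_stick=0,dropper_1=0,vial_3=0,tweezers_1=0,needle_tool=0,beaker=0,petri_1=0,pack=.02)
ims=[]
for c in("scene","side"):
    im=imaging.get_image(c); ims.append(im["pixels"]); print(c,im["world_from_camera"][:3])
    for q,z in zs.items():
        r=models.tip_of(c,q)
        for a in r[:2]: print(c,q,round(a["confidence"],2),np.round(a["at"],1),uv2w(im,*a["at"],z=z))
cv2.imwrite("pics/a.png",ims[0][...,::-1]);cv2.imwrite("pics/b.png",ims[1][...,::-1])
E
```

```text
0.0 [0.1816 0.5189 0.2307] [[-0.9438  0.3304 -0.0008]
 [ 0.3304  0.9438 -0.0012]
 [ 0.0003 -0.0014 -1.    ]] [-0.2502  1.0731  0.1999] 0.08512624386345773
scene [[ 0.6642 -0.5078  0.5486  0.0507]
 [-0.7475 -0.4561  0.4829 -0.4798]
 [ 0.005  -0.7309 -0.6825  0.8167]]
scene wheel_centre 0.78 [264.5 189. ] [0.5732 0.02   0.197 ]
scene handle 0.44 [261.4 199.2] [ 0.5189 -0.0221  0.227 ]
scene pack_end 0.71 [267.2 249.1] [ 0.5462 -0.0107  0.033 ]
scene pack_end 0.65 [190.5 200.6] [0.5344 0.2738 0.033 ]
scene stop_face 0.91 [325.2 265.6] [ 0.6012 -0.151   0.033 ]
scene press 0.87 [265.6 249.1] [0.5643 0.0121 0.    ]
scene press 0.6 [222.1 182.5] [ 0.674   0.2978 -0.    ]
scene glue_stick 0.66 [223.3 182.9] [0.6752 0.2936 0.    ]
scene dropper_1 0.65 [343.8 296.4] [ 0.5795 -0.2254  0.    ]
scene vial_3 0.66 [352.8 267.7] [ 0.6653 -0.1929 -0.    ]
scene tweezers_1 0.65 [213.9 290.2] [0.3869 0.0161 0.    ]
scene needle_tool 0.7 [342.3 294.5] [ 0.5815 -0.2197  0.    ]
scene needle_tool 0.45 [281.4 327.5] [ 0.4197 -0.1694 -0.    ]
scene beaker 0.96 [338.9 224.5] [ 0.7667 -0.0784  0.    ]
scene 
[... 370 characters left out ...]
4  0.27  0.033]
side pack_end 0.41 [199.  252.2] [0.3806 0.0128 0.033 ]
side stop_face 0.57 [304.1 272.4] [ 0.6062 -0.1392  0.033 ]
side press 0.71 [270.5 239.8] [0.573  0.0127 0.    ]
side press 0.67 [307.6 311.6] [ 0.5805 -0.2267  0.    ]
side glue_stick 0.46 [269.8 164.1] [0.6723 0.293  0.    ]
side dropper_1 0.74 [304.6 312.3] [ 0.5731 -0.226   0.    ]
side vial_3 0.58 [331.1 291.7] [ 0.6564 -0.1948  0.    ]
side tweezers_1 0.6 [200.4 255.9] [0.3841 0.026  0.    ]
side needle_tool 0.43 [234.4 306.8] [ 0.4209 -0.1523  0.    ]
side beaker 0.74 [229.8 169.8] [0.551  0.3115 0.    ]
side beaker 0.73 [354.7 241.7] [ 0.7805 -0.0723  0.    ]
side petri_1 0.19 [228.7 172.7] [0.5442 0.3006 0.    ]
```

View pics/a.png

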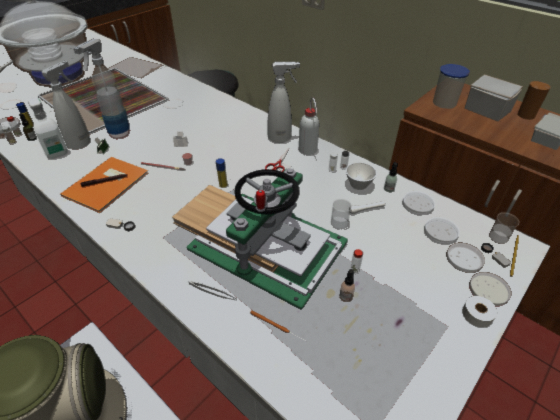

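View pics/b.png

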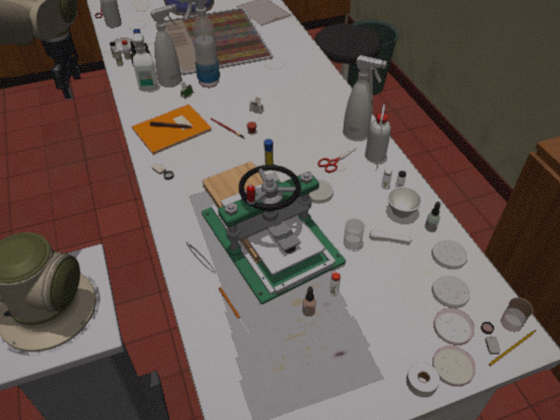

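The scene view shows the press with its wheel at about (265,189) and the red handle at (262,200). The pack's wooden outer end is at about (190,205), with the glue stick behind it at (222,175). The side view agrees: handle (251,193), pack end (230,175), and the tweezers and needle lie in front of the press. Next I'll get the exact geometry from depth.

```bash
python3 - <<'E'
from h import *
np.set_printoptions(precision=4,suppress=True)
G=[];R=[];K=[];W=[]
for c in("scene","side"):
    im=imaging.get_image(c); P=cloud(im); hsv=cv2.cvtColor(im["pixels"],cv2.COLOR_RGB2HSV); h,s,v=[hsv[...,i].astype(int) for i in range(3)]
    near=(abs(P[...,0]-.57)<.25)&(abs(P[...,1]-.03)<.35)
    z=P[...,2]
    g=near&(h>50)&(h<95)&(s>120)&(z<.03)&(z>.012)
    r=near&((h<8)|(h>172))&(s>150)&(z>.2)&(z<.26)
    k=near&(v<60)&(z>.19)&(z<.215)
    w=near&(z>.04)&(z<.052)&(P[...,1]>.15)&(P[...,0]<.64)
    for L,m in((G,g),(R,r),(K,k),(W,w)): L.append(P[m])
    a=P[g]; rect=cv2.minAreaRect(a[:,:2].astype(np.float32)*1000); print(c,"bed",len(a),rect)
    a=P[r]; print("handle",len(a),a.mean(0),a.min(0),a.max(0), np.median(a[a[:,2]>.246],0))
    a=P[k]; A=np.c_[2*a[:,:2],np.ones(len(a))]; 
    c0=np.array([.574,.014])
    for _ in range(20):
        d=np.linalg.norm(a[:,:2]-c0,axis=1); q=a[(abs(d-.068)<.015)]
        A=np.c_[2*q[:,:2],np.ones(len(q))]; x=np.linalg.lstsq(A,(q[:,:2]**2).sum(1),rcond=None)[0]; c0=x[:2]
    print("wheel",len(q),c0,np.sqrt(x[2]+c0@c0), q[:,2].max())
    a=P[w]; print("pack",len(a), cv2.minAreaRect(a[:,:2].astype(np.float32)*1000), cv2.boxPoints(cv2.minAreaRect(a[:,:2].astype(np.float32)*1000)), np.median(a[:,2]))
    for q in("glue_stick","tweezers_1","needle_tool"):
        o=models.outline_of(c,q)
        if o: a=P[o[0]["region"]];a=a[np.isfinite(a[:,0])]; print(q,o[0]["confidence"],np.percentile(a,3,0),np.percentile(a,97,0))
E
```

```text
scene bed 1178 ((466.406982421875, -10.491165161132812), (118.55672454833984, 329.1678161621094), 25.9648380279541)
handle 130 [ 0.5102 -0.0272  0.2357] [ 0.5039 -0.0333  0.2108] [ 0.5225 -0.0158  0.2525] [ 0.512  -0.0259  0.2491]
wheel 891 [0.5694 0.0104] 0.06790301933888404 0.21453820960767522
pack 1509 ((540.00244140625, 212.9151611328125), (164.17123413085938, 105.2823486328125), 9.849940299987793) [[450.1216 250.7381]
 [468.1321 147.0077]
 [629.8833 175.0922]
 [611.8728 278.8226]] 0.04548375076054101
glue_stick 0.61 [0.6546 0.2743 0.0052] [0.6735 0.2919 0.092 ]
tweezers_1 0.54 [ 0.3606 -0.0338 -0.0005] [0.4006 0.0699 0.0108]
needle_tool 0.61 [ 0.4001 -0.184   0.0055] [ 0.4196 -0.0984  0.0115]
side bed 1065 ((572.0692138671875, 11.299453735351562), (245.31776428222656, 338.935546875), 10.054994583129883)
handle 107 [ 0.5133 -0.0273  0.2377] [ 0.5054 -0.0346  0.2134] [ 0.5234 -0.0147  0.2549] [ 0.5119 -0.0251  0.2507]
wheel 795 [0.5714 0.0114] 0.06818349494263196 0.20956211294694504
pack 1138 ((536.7864379882812, 216.20025634765625), (161.56085205078125, 106.02256774902344), 10.069660186767578) [[447.9816 254.2709]
 [466.5192 149.8815]
 [625.5913 178.1296]
 [607.0537 282.519 ]] 0.0458217191984337
glue_stick 0.75 [0.6541 0.2745 0.0166] [0.6754 0.2966 0.0943]
tweezers_1 0.65 [0.3615 0.0548 0.0003] [0.3666 0.068  0.0142]
needle_tool 0.65 [ 0.3998 -0.1872 -0.0003] [ 0.4216 -0.0978  0.0119]
```

Press yaw is about 10° with its centre near (0.571, 0.011). The pack's outer end is at press y ≈ 0.259, so it needs about 99 mm of push. The handle starts at about -0.39 rad. I'll go to the pack end first.

>>> jog_arm(plan="0 0 0 -3.6 -0.8 0 255;0 0 0 -3.6 -0.8 0 255;0 0 0 -3.6 -0.8 0 255;0 0 0 -3.6 -0.8 0 255;0 0 0 -3.6 -0.8 0 255;0 0 0 -3.6 -0.8 0 255;0 0 0 -3.6 -0.8 0 255;0 0 0 -3.6 -0.8 0 255;0 0 0 -3.6 -0.8 0 255;0 0 0 -3.6 -0.8 0 255", grip_force=40)

```text
time_s: 2.63
position: [0.4965, 0.3233, 0.2314]
tool_rot: [[-0.944, 0.331, 0.0], [0.331, 0.944, 0.0], [-0.0, 0.0, -1.0]]
ft_force: [-0.7, -0.2, -0.5]
grip_width: 0.0001
gripper_force: 0.0
```

>>> jog_arm(plan="0 0 6.1 0 0 0 255;0 0 6.1 0 0 0 255;0 0 6.1 0 0 0 255;0 0 6.1 0 0 0 255;0 0 6.1 0 0 0 255;0 0 6.1 0 0 0 255;0 0 6.1 0 0 0 255;0 0 6.1 0 0 0 255;0 0 6.1 0 0 0 255;0 0 5.8 0 0 0 255")

```text
time_s: 3.47
position: [0.4951, 0.3246, 0.2313]
tool_rot: [[-0.168, 0.986, -0.0], [0.986, 0.168, -0.0], [-0.0, -0.0, -1.0]]
ft_force: [0.0, 0.3, 0.6]
grip_width: 0.0
gripper_force: 0.0
```

>>> jog_arm(plan="0 0 0 0 0.4 3.3 255;0 0 0 0 0.4 3.3 255;0 0 0 0 0.4 3.3 255;0 0 0 0 0.4 3.3 255;0 0 0 0 0.4 3.3 255;0 0 0 0 0 3.4 255;0 0 0 -1 0 0 255;0 0 0 -1 0 0 255;0 0 0 -1 0 0 255;0 0 0 -0.5 0 0 255")

```text
time_s: 4.3
position: [0.5224, 0.2922, 0.0348]
tool_rot: [[-0.173, 0.985, 0.004], [0.985, 0.173, 0.001], [0.0, 0.004, -1.0]]
ft_force: [0.4, 0.5, 0.6]
grip_width: 0.0
gripper_force: 0.0
```

>>> jog_arm(plan="0 0 0 -0.4 0 0 255;0 0 0 -0.4 0 0 255;0 0 0 -0.4 0 0 255;0 0 0 -0.4 0 0 255;0 0 0 -0.4 0 0 255;0 0 0 -0.4 0 0 255;0 0 0 -0.4 0 0 255;0 0 0 -0.4 0 0 255;0 0 0 -0.4 0 0 255;0 0 0 -0.4 0 0 255")

```text
time_s: 5.13
position: [0.5278, 0.2552, 0.0327]
tool_rot: [[-0.174, 0.985, 0.001], [0.985, 0.174, 0.002], [0.002, 0.001, -1.0]]
ft_force: [-0.5, 6.9, 2.5]
grip_width: 0.0001
gripper_force: 3.3
```

```bash
cat > st.py <<'E'
from h import *
s=env.observe(); a=np.radians(10); y=np.array([-np.sin(a),np.cos(a)]);x=np.array([np.cos(a),np.sin(a)])
d=np.array(s["position"][:2])-[.571,.011]; print(s["time_s"],"press xy",np.round([d@x,d@y],4),"F",np.round([s["ft_force"][:2]@x,s["ft_force"][:2]@y,s["ft_force"][2]],1),s["position"])
E
python3 st.py
```

```text
5.1333 press xy [-2.00e-04  2.48e-01] F [0.7 6.9 2.5] [0.52777778 0.25515517 0.03270383]
```

>>> jog_arm(plan="0 0 0 -0.6 0 0 255;0 0 0 -0.6 0 0 255;0 0 0 -0.6 0 0 255;0 0 0 -0.6 0 0 255;0 0 0 -0.6 0 0 255;0 0 0 -0.6 0 0 255;0 0 0 -0.6 0 0 255;0 0 0 -0.6 0 0 255;0 0 0 -0.6 0 0 255;0 0 0 -0.6 0 0 255")

```text
time_s: 5.97
position: [0.5382, 0.196, 0.0327]
tool_rot: [[-0.174, 0.985, 0.0], [0.985, 0.174, 0.002], [0.002, 0.001, -1.0]]
ft_force: [-1.1, 6.8, 4.2]
grip_width: 0.0003
gripper_force: 3.5
```

>>> jog_arm(plan="0 0 0 -0.2 0 0 255;0 0 0 -0.2 0 0 255;0 0 0 -0.2 0 0 255;0 0 0 -0.2 0 0 255;0 0 0 -0.1 0 0 255;0 0 0 -0.1 0 0 255")

```text
time_s: 6.47
position: [0.5399, 0.1863, 0.0327]
tool_rot: [[-0.174, 0.985, 0.0], [0.985, 0.174, 0.002], [0.002, 0.001, -1.0]]
ft_force: [-2.4, 6.8, 3.0]
grip_width: 0.0004
gripper_force: 3.6
```

```bash
python3 st.py
```

```text
6.4667 press xy [-0.0002  0.1781] F [-1.2  7.1  3. ] [0.53988413 0.18631103 0.03268196]
```

Still sliding at about 7 N. I'll creep in until the force steps up.

>>> jog_arm(plan="0 0 0 -0.1 0 0 255;0 0 0 -0.1 0 0 255;0 0 0 -0.1 0 0 255;0 0 0 -0.1 0 0 255")

```text
time_s: 6.8
position: [0.5405, 0.1831, 0.0327]
tool_rot: [[-0.174, 0.985, 0.0], [0.985, 0.174, 0.003], [0.003, 0.001, -1.0]]
ft_force: [-2.0, 14.9, 2.6]
grip_width: 0.0002
gripper_force: 8.0
```

>>> jog_arm(plan="0 0 0 -0.1 0 0 255;0 0 0 -0.1 0 0 255")

```text
time_s: 6.97
position: [0.5405, 0.183, 0.0327]
tool_rot: [[-0.173, 0.985, 0.0], [0.985, 0.173, 0.007], [0.007, 0.001, -1.0]]
ft_force: [-3.6, 27.6, 3.0]
grip_width: -0.0003
gripper_force: 13.5
```

>>> jog_arm(plan="0 0 0 -0.1 0 0 255;0 0 0 -0.1 0 0 255")

```text
time_s: 7.13
position: [0.5407, 0.1829, 0.0328]
tool_rot: [[-0.173, 0.985, 0.001], [0.985, 0.173, 0.01], [0.01, 0.002, -1.0]]
ft_force: [-1.8, 38.1, 1.0]
grip_width: -0.0003
gripper_force: 18.7
```

```bash
python3 st.py
```

```text
7.1333 press xy [0.     0.1745] F [ 4.8 37.8  1. ] [0.54072575 0.182894   0.03277516]
```

The force jumped from 7 to 38 N with no further motion, so the pack is home. Backing off and rising.

>>> jog_arm(plan="0 0 0 0.7 0 0 255;0 0 0 1 0 0 255;0 0 0 2 0 0 255;0 0 0 0 0 -3.7 255;0 0 0 0 0 -3.7 255;0 0 0 0 0 -3.7 255;0 0 0 0 0 -3.7 255;0 0 0 0 0 -3.7 255;0 0 0 0 0 -3.7 255;0 0 0 0 0 -3.7 255")

```text
time_s: 7.97
position: [0.5344, 0.2138, 0.2933]
tool_rot: [[-0.174, 0.985, -0.0], [0.985, 0.174, -0.001], [-0.001, -0.0, -1.0]]
ft_force: [0.2, 0.5, -0.6]
grip_width: 0.0003
gripper_force: 0.0
```

```bash
cat > wh.py <<'E'
from h import *
np.set_printoptions(precision=4,suppress=True)
import sys
C0=np.array([.571,.011])
for c in("scene","side"):
    im=imaging.get_image(c); P=cloud(im); hsv=cv2.cvtColor(im["pixels"],cv2.COLOR_RGB2HSV); h,s,v=[hsv[...,i].astype(int) for i in range(3)]
    if len(sys.argv)>1: cv2.imwrite(f"pics/{sys.argv[1]}_{c}.png",im["pixels"][...,::-1])
    z=P[...,2]; near=np.linalg.norm(P[...,:2]-C0,axis=-1)<.1
    a=P[near&((h<8)|(h>172))&(s>150)&(z>.2)&(z<.26)]
    if len(a)>20:
        # circle of known radius 10.5mm seen from camera: fit axis
        from scipy.optimize import least_squares
        b=a[(a[:,2]<.246)]; cam=np.array(im["world_from_camera"])[:2,3]
        m=b[:,:2].mean(0); u=(m-cam)/np.linalg.norm(m-cam)
        f=least_squares(lambda p:np.linalg.norm(b[:,:2]-p,axis=1)-.0105,m+.008*u,loss="soft_l1",f_scale=.001)
        d=f.x-C0; phi=np.degrees(np.arctan2(d[1],d[0])); w=np.radians(190-phi); w=(w+np.pi)%(2*np.pi)-np.pi
        print(c,len(a),"handle",f.x,"r",np.hypot(*d),"yaw",phi,"wheel",w,"top z",a[:,2].max())
    else: print(c,"few",len(a))
    p=P[(z>.03)&(z<.055)&(P[...,1]>.12)&(P[...,1]<.35)&(abs(P[...,0]-.54)<.1)&(P[...,0]<.62)]
    if len(p)>20:
        e=(p[:,:2]-C0)@[-.1736,.9848]; print("pack end y ~",np.percentile(e,[95,99]))
E
python3 wh.py c; python3 st.py
```

```text
scene 130 handle [ 0.5161 -0.0216] r 0.06386631276254456 yaw -149.35199403503302 wheel -0.36037568806010256 top z 0.2523096803335114
pack end y ~ [0.1609 0.1623]
side 103 handle [ 0.5148 -0.0192] r 0.06378404245763629 yaw -151.71976484702344 wheel -0.31905029145825026 top z 0.2532127532681365
pack end y ~ [0.1649 0.1657]
8.0667 press xy [0.0011 0.2061] F [ 0.3 -0.2 -0.6] [0.53629497 0.21416792 0.29760081]
```

View pics/c_side.png

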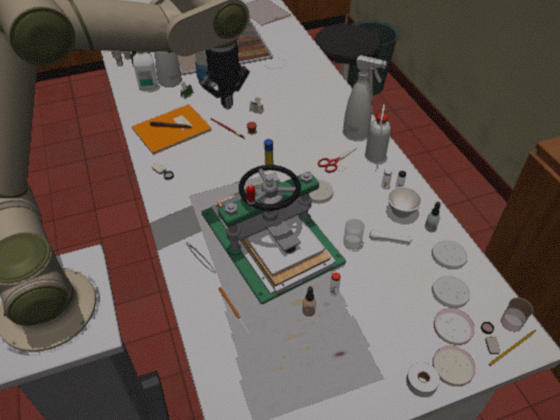

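The side view shows the pack fully in and the arm clear, with the handle still at (251,193). Now to a point behind the handle.

>>> jog_arm(plan="0 0 0 -2.57 -0.45 0 255;0 0 0 -2.57 -0.45 0 255;0 0 0 -2.57 -0.45 0 255;0 0 0 -2.57 -0.45 0 255;0 0 0 -2.57 -0.45 0 255;0 0 0 -2.57 -0.45 0 255;0 0 0 -2.57 -0.45 0 255;0 0 0 -2.57 -0.45 0 255;0 0 0 -2.57 -0.45 0 255;0 0 0 -2.57 -0.45 0 255")

```text
time_s: 8.9
position: [0.5348, -0.0483, 0.2906]
tool_rot: [[-0.173, 0.985, -0.001], [0.985, 0.173, -0.0], [0.0, -0.001, -1.0]]
ft_force: [-0.2, -0.1, 0.6]
grip_width: 0.0001
gripper_force: 0.0
```

>>> jog_arm(plan="0 0 -6.1 0 0 0 255;0 0 -6.1 0 0 0 255;0 0 -6.1 0 0 0 255;0 0 -6.1 0 0 0 255;0 0 -6.1 0 0 0 255;0 0 -6.1 0 0 0 255;0 0 -6.1 0 0 0 255;0 0 -6 0 0 0 255;0 0 0 0 0 0 255")

```text
time_s: 9.65
position: [0.535, -0.047, 0.2906]
tool_rot: [[-0.856, 0.517, -0.001], [0.517, 0.856, -0.0], [0.001, -0.001, -1.0]]
ft_force: [-0.0, -0.0, -0.2]
grip_width: -0.0004
gripper_force: 0.0
```

```bash
cat > pg.py <<'E'
from h import *
# args: target peg yaw deg (unwrapped mod 360), z ; prints polar state and tool-frame shift
import sys
C=np.array([.571,.011]); s=env.observe(); p=np.array(s["position"]); R=np.array(s["tool_rot"]); d=p[:2]-C
ph=np.degrees(np.arctan2(d[1],d[0])); psi=np.degrees(np.arctan2(R[1,1],R[0,1]))
print(round(s["time_s"],2),"pos",p.round(4),"peg yaw %.1f r %.4f psi %.1f j6 %.1f"%(ph,np.hypot(*d),psi,s["q"][5]),"F",np.round(R.T@s["ft_force"],1))
if len(sys.argv)>1:
    a=np.radians(float(sys.argv[1])); t=np.array([*(C+float(sys.argv[3])*np.array([np.cos(a),np.sin(a)])),float(sys.argv[2])])
    print("shift cm",(R.T@(t-p)*100).round(2))
E
python3 pg.py 238.5 .216 .068
```

```text
9.65 pos [ 0.535  -0.047   0.2906] peg yaw -121.8 r 0.0683 psi 58.9 j6 -76.6 F [ 0.  -0.   0.2]
shift cm [-0.04  0.03  7.46]
```

>>> jog_arm(plan="0 0 0 0 0 2.5 255;0 0 0 0 0 2.5 255;0 0 0 0 0 1.5 255;0 0 0 0 0 0.9 255;0 0 0 0 0 0 255")

```text
time_s: 10.07
position: [0.5345, -0.0469, 0.2154]
tool_rot: [[-0.853, 0.521, -0.004], [0.521, 0.853, 0.001], [0.004, -0.001, -1.0]]
ft_force: [-0.9, -0.5, 0.5]
grip_width: 0.0001
gripper_force: 0.0
```

>>> jog_arm(plan="0 0 3 0.35 0.01 0 255;0 0 3 0.35 0.01 0 255;0 0 3 0.35 0.01 0 255;0 0 3 0.35 0.01 0 255;0 0 3 0.35 0.01 0 255;0 0 3 0.35 0.01 0 255")

```text
time_s: 10.57
position: [0.5198, -0.0338, 0.2185]
tool_rot: [[-0.649, 0.761, 0.002], [0.761, 0.649, -0.001], [-0.002, 0.001, -1.0]]
ft_force: [1.6, -0.9, -1.0]
grip_width: 0.0002
gripper_force: 0.8
```

```bash
python3 pg.py 218.5 .216 .068
```

```text
10.57 pos [ 0.5198 -0.0338  0.2185] peg yaw -138.8 r 0.0680 psi 40.4 j6 -57.2 F [-1.7  0.7  1. ]
shift cm [0.32 0.01 0.25]
```

Contact at about 2 N. Following the circle.

>>> jog_arm(plan="0 0 5 0.59 0.03 0.02 255;0 0 5 0.59 0.03 0.02 255;0 0 5 0.59 0.03 0.02 255;0 0 5 0.59 0.03 0 255;0 0 5 0.59 0.03 0 255;0 0 5 0.59 0.03 0 255")

```text
time_s: 11.07
position: [0.5049, -0.002, 0.2182]
tool_rot: [[-0.18, 0.984, 0.003], [0.984, 0.18, -0.001], [-0.002, 0.002, -1.0]]
ft_force: [0.4, -1.1, 1.5]
grip_width: -0.0001
gripper_force: 0.9
```

```bash
python3 pg.py 189 .216 .068; python3 wh.py
```

```text
11.07 pos [ 0.5049 -0.002   0.2182] peg yaw -168.9 r 0.0674 psi 10.3 j6 -24.0 F [-1.2  0.2 -1.5]
shift cm [ 0.25 -0.06  0.22]
scene 50 handle [0.5062 0.0184] r 0.06523928059644764 yaw 173.52989480560473 wheel 0.28745756379201826 top z 0.24509456930524354
pack end y ~ [0.1613 0.1629]
side few 2
pack end y ~ [0.1649 0.1659]
```

>>> jog_arm(plan="0 0 5 0.59 0.02 0 255;0 0 5 0.59 0.02 0 255;0 0 5 0.59 0.02 0 255;0 0 5 0.59 0.02 0 255;0 0 5 0.59 0.02 0 255;0 0 5 0.59 0.02 0 255;0 0 5 0.59 0.02 0 255;0 0 5 0.59 0.02 0 255;0 0 5 0.59 0.02 0 255;0 0 5 0.59 0.02 0 255")

```text
time_s: 12.0
position: [0.5183, 0.0535, 0.2175]
tool_rot: [[0.635, 0.772, 0.001], [0.772, -0.635, -0.001], [-0.0, 0.001, -1.0]]
ft_force: [-0.7, -0.8, 1.7]
grip_width: -0.0002
gripper_force: 0.9
```

```bash
python3 pg.py 138 .216 .068
```

```text
12.0 pos [0.5183 0.0535 0.2175] peg yaw 141.1 r 0.0677 psi -39.4 j6 32.3 F [-1.1  0.  -1.7]
shift cm [ 0.37 -0.02  0.15]
```

>>> jog_arm(plan="0 0 5 0.59 0.03 0 255;0 0 5 0.59 0.03 0 255;0 0 5 0.59 0.03 0 255;0 0 5 0.59 0.03 0 255;0 0 5 0.59 0.03 0 255;0 0 5 0.59 0.03 0 255;0 0 5 0.59 0.03 0 255;0 0 5 0.59 0.03 0 255;0 0 5 0.59 0.03 0 255;0 0 5 0.59 0.03 0 255")

```text
time_s: 12.83
position: [0.57, 0.0781, 0.2174]
tool_rot: [[1.0, 0.01, 0.0], [0.01, -1.0, -0.0], [0.0, 0.0, -1.0]]
ft_force: [-1.8, 1.1, 2.1]
grip_width: 0.0002
gripper_force: 0.9
```

```bash
python3 pg.py 88 .216 .068
```

```text
12.83 pos [0.57   0.0781 0.2174] peg yaw 90.8 r 0.0671 psi -89.4 j6 85.4 F [-1.8 -1.1 -2.1]
shift cm [ 0.33 -0.08  0.14]
```

>>> jog_arm(plan="0 0 5 0.59 0.01 0 255;0 0 5 0.59 0.01 0 255;0 0 5 0.59 0.02 0 255;0 0 5 0.59 0.02 0 255;0 0 5 0.59 0.02 0 255;0 0 5 0.59 0.02 0 255;0 0 5 0.59 0.02 0 255;0 0 5 0.59 0.02 0 255;0 0 5 0.59 0.02 0 255;0 0 5 0.59 0.02 0 255")

```text
time_s: 13.67
position: [0.6224, 0.0552, 0.2175]
tool_rot: [[0.651, -0.759, 0.001], [-0.759, -0.651, 0.0], [0.0, -0.001, -1.0]]
ft_force: [-1.8, 0.6, 2.0]
grip_width: -0.0004
gripper_force: 1.0
```

```bash
python3 pg.py 38 .216 .068; python3 wh.py
```

```text
13.67 pos [0.6224 0.0552 0.2175] peg yaw 40.7 r 0.0678 psi -139.4 j6 133.6 F [-1.6  1.  -2. ]
shift cm [ 0.32 -0.01  0.15]
scene 109 handle [0.6376 0.0381] r 0.0719110706111638 yaw 22.146144763580843 wheel 2.9296024360414386 top z 0.25233638916179935
pack end y ~ [0.1611 0.1645]
side 94 handle [0.6355 0.0392] r 0.07037107767164279 yaw 23.666760945517805 wheel 2.9030626770075347 top z 0.25356107124748717
pack end y ~ [0.1651 0.1665]
```

>>> jog_arm(plan="0 0 5 0.59 0.02 0 255;0 0 5 0.59 0.02 0 255;0 0 5 0.59 0.02 0 255;0 0 4 0.5 0.02 0 255;0 0 0 0 0 0 255;0 0 0 -0.6 0 0 255;0 0 0 -0.6 0 0 255;0 0 0 0 0 -2.5 255;0 0 0 0 0 -2.5 255;0 0 0 0 0 -2 255")

```text
time_s: 14.6
position: [0.629, 0.0484, 0.2886]
tool_rot: [[0.374, -0.928, 0.001], [-0.928, -0.374, -0.0], [0.0, -0.001, -1.0]]
ft_force: [-1.1, -0.3, -0.2]
grip_width: -0.0001
gripper_force: 0.0
```

```bash
python3 pg.py; python3 wh.py
```

```text
14.6 pos [0.629  0.0484 0.2886] peg yaw 32.8 r 0.0690 psi -158.1 j6 151.7 F [-0.1  1.1  0.2]
scene 107 handle [0.6422 0.014 ] r 0.07123131717914802 yaw 2.408186310585661 wheel -3.009090508511534 top z 0.25126213481664783
pack end y ~ [0.1612 0.1626]
side 93 handle [0.6403 0.0162] r 0.06946702195479809 yaw 4.281958232093841 wheel -3.041793997973273 top z 0.253850702499573
pack end y ~ [0.1658 0.1664]
```

Handle is at wheel ≈ 3.26 rad. Turning the tool back half a turn above the wheel for the second half.

>>> jog_arm(plan="0 0 -7 0 0 0 255;0 0 -7 0 0 0 255;0 0 -7 0 0 0 255;0 0 -7 0 0 0 255;0 0 -7 0 0 0 255;0 0 -7 0 0 0 255;0 0 -7 0 0 0 255;0 0 -7 0 0 0 255;0 0 -7 0 0 0 255;0 0 -7 0 0 0 255")

```text
time_s: 15.53
position: [0.6289, 0.048, 0.2858]
tool_rot: [[0.999, 0.039, -0.001], [0.039, -0.999, 0.0], [-0.001, -0.0, -1.0]]
ft_force: [0.9, 1.1, 0.6]
grip_width: -0.0003
gripper_force: 0.0
```

>>> jog_arm(plan="0 0 -7 0 0 0 255;0 0 -7 0 0 0 255;0 0 -7 0 0 0 255;0 0 -7 0 0 0 255;0 0 -7 0 0 0 255;0 0 -7 0 0 0 255;0 0 -7 0 0 0 255;0 0 -7 0 0 0 255;0 0 -7 0 0 0 255;0 0 -7 0 0 0 255")

```text
time_s: 16.37
position: [0.6289, 0.048, 0.2858]
tool_rot: [[0.305, 0.952, -0.001], [0.952, -0.305, 0.0], [-0.0, -0.001, -1.0]]
ft_force: [0.2, -0.5, 0.2]
grip_width: -0.0003
gripper_force: 0.0
```

>>> jog_arm(plan="0 0 -7 0 0 0 255;0 0 -7 0 0 0 255;0 0 -7 0 0 0 255;0 0 -7 0 0 0 255;0 0 -7 0 0 0 255;0 0 -7 0 0 0 255;0 0 -7 0 0 0 255;0 0 0 0 0 0 255")

```text
time_s: 17.03
position: [0.629, 0.048, 0.2859]
tool_rot: [[-0.516, 0.856, -0.001], [0.856, 0.516, 0.0], [0.001, -0.001, -1.0]]
ft_force: [-0.2, -0.6, 0.7]
grip_width: 0.0002
gripper_force: 0.0
```

```bash
python3 pg.py 32 .217 .068
```

```text
17.03 pos [0.629  0.048  0.2859] peg yaw 32.5 r 0.0687 psi 31.1 j6 -37.5 F [-0.4 -0.5 -0.7]
shift cm [-0.07 -0.07  6.89]
```

>>> jog_arm(plan="0 0 0 0 -0.05 2.5 255;0 0 0 0 0 2.5 255;0 0 0 0 0 1.2 255;0 0 0 0 0 0.7 255;0 0 0 0 0 0 255;0 0 3 -0.35 -0.01 0 255;0 0 3 -0.35 -0.01 0 255;0 0 3 -0.35 -0.01 0 255;0 0 3 -0.35 -0.01 0 255;0 0 3 -0.35 -0.01 0 255")

```text
time_s: 17.87
position: [0.6361, 0.0313, 0.219]
tool_rot: [[-0.267, 0.964, 0.002], [0.964, 0.267, 0.0], [-0.0, 0.002, -1.0]]
ft_force: [-1.7, 1.1, 0.1]
grip_width: -0.0003
gripper_force: 0.9
```

```bash
python3 pg.py 17 .217 .068
```

```text
17.87 pos [0.6361 0.0313 0.219 ] peg yaw 17.3 r 0.0682 psi 15.5 j6 -23.3 F [ 1.5 -1.4 -0.1]
shift cm [-0.04 -0.02  0.2 ]
```

>>> jog_arm(plan="0 0 5 -0.59 -0.03 0 255;0 0 5 -0.59 -0.03 0 255;0 0 5 -0.59 -0.03 0 255;0 0 5 -0.59 -0.03 0 255;0 0 5 -0.59 -0.03 0 255;0 0 5 -0.59 -0.03 0 255;0 0 5 -0.59 -0.03 0 255;0 0 5 -0.59 -0.03 0 255;0 0 5 -0.59 -0.03 0 255;0 0 5 -0.59 -0.03 0 255")

```text
time_s: 18.7
position: [0.6266, -0.0253, 0.219]
tool_rot: [[0.568, 0.823, 0.003], [0.823, -0.568, 0.0], [0.002, 0.002, -1.0]]
ft_force: [1.6, 1.3, -0.7]
grip_width: 0.0002
gripper_force: 1.1
```

```bash
python3 pg.py -36 .217 .068
```

```text
18.7 pos [ 0.6266 -0.0253  0.219 ] peg yaw -33.1 r 0.0664 psi -34.6 j6 21.5 F [2.  0.6 0.7]
shift cm [-0.34  0.16  0.2 ]
```

>>> jog_arm(plan="0 0 5 -0.59 0.02 0 255;0 0 5 -0.59 0.01 0 255;0 0 5 -0.59 0 0 255;0 0 5 -0.59 0 0 255;0 0 5 -0.59 -0.02 0 255;0 0 5 -0.59 -0.02 0 255;0 0 5 -0.59 -0.02 0 255;0 0 5 -0.59 -0.02 0 255;0 0 5 -0.59 -0.02 0 255;0 0 5 -0.59 -0.02 0 255")

```text
time_s: 19.53
position: [0.5786, -0.0559, 0.219]
tool_rot: [[0.996, 0.094, 0.003], [0.094, -0.996, -0.001], [0.003, 0.001, -1.0]]
ft_force: [1.3, -0.1, -0.0]
grip_width: 0.0002
gripper_force: 1.0
```

```bash
python3 pg.py -86 .217 .068; python3 wh.py
```

```text
19.53 pos [ 0.5786 -0.0559  0.219 ] peg yaw -83.5 r 0.0673 psi -84.6 j6 67.4 F [1.3 0.2 0. ]
shift cm [-0.3   0.07  0.2 ]
scene 135 handle [ 0.5572 -0.0517] r 0.06421830297929444 yaw -102.45270216492445 wheel -1.178922748047306 top z 0.25272135495318127
pack end y ~ [0.1606 0.1632]
side 107 handle [ 0.5549 -0.0496] r 0.06273381714416702 yaw -104.9121917675426 wheel -1.135996556563052 top z 0.25532279760956345
pack end y ~ [0.1637 0.1662]
```

>>> jog_arm(plan="0 0 5 -0.59 0.01 0 255;0 0 5 -0.59 0.01 0 255;0 0 5 -0.59 0 0 255;0 0 5 -0.59 -0.02 0 255;0 0 5 -0.59 -0.02 0 255;0 0 5 -0.59 -0.02 0 255;0 0 4 -0.45 -0.02 0 255;0 0 3 -0.35 -0.02 0 255;0 0 0 0 0 0 255;0 0 0 0 0 0 255")

```text
time_s: 20.47
position: [0.5369, -0.0474, 0.2183]
tool_rot: [[0.856, -0.517, 0.001], [-0.517, -0.856, -0.0], [0.001, -0.0, -1.0]]
ft_force: [0.1, 0.2, -0.3]
grip_width: -0.0003
gripper_force: 0.0
```

```bash
python3 pg.py -131 .217 .068; python3 wh.py
```

```text
20.47 pos [ 0.5369 -0.0474  0.2183] peg yaw -120.3 r 0.0676 psi -121.1 j6 103.5 F [-0.  -0.2  0.3]
shift cm [-1.26 -0.06  0.13]
scene 138 handle [ 0.5226 -0.0305] r 0.0637326680119237 yaw -139.356648319165 wheel -0.5348273806771093 top z 0.25324409340041365
pack end y ~ [0.161  0.1623]
side 41 handle [ 0.5207 -0.0284] r 0.06386973872352535 yaw -141.9154139630951 wheel -0.4901684954036156 top z 0.25365187366780917
pack end y ~ [0.1646 0.167 ]
```

>>> jog_arm(plan="0 0 2.6 -0.31 -0.01 0 255;0 0 2.6 -0.31 -0.01 0 255;0 0 2.6 -0.31 -0.01 0 255;0 0 2.6 -0.31 -0.01 0 255;0 0 0 0 0 0 255;0 0 0 0 0 0 255")

```text
time_s: 21.07
position: [0.5267, -0.04, 0.2177]
tool_rot: [[0.748, -0.663, -0.0], [-0.663, -0.748, 0.0], [-0.0, 0.0, -1.0]]
ft_force: [0.3, -0.1, 1.4]
grip_width: 0.0003
gripper_force: 0.0
```

```bash
python3 pg.py -131 .217 .068; python3 wh.py
```

```text
21.07 pos [ 0.5267 -0.04    0.2177] peg yaw -130.9 r 0.0675 psi -131.6 j6 114.4 F [ 0.3 -0.1 -1.4]
shift cm [-0.01  0.05  0.07]
scene 133 handle [ 0.5162 -0.0213] r 0.06360001868625506 yaw -149.46038985217425 wheel -0.35848382415559854 top z 0.2527633973335518
pack end y ~ [0.1611 0.162 ]
side 28 handle [ 0.517  -0.0213] r 0.06292444132891539 yaw -149.15955691414123 wheel -0.363734349422721 top z 0.23415614607001978
pack end y ~ [0.1641 0.1664]
```

The handle is back where it started: scene fit (0.5162, -0.0213) against (0.5161, -0.0216). Backing off and rising clear.

>>> jog_arm(plan="0 0 0 0.4 0 0 255;0 0 0 0.8 0 0 255;0 0 0 0 0 -2 255;0 0 0 0 0 -3.5 255;0 0 0 0 0 -3.5 255;0 0 0 0 0 -3.5 255;0 0 0 0 0 0 255;0 0 0 0 0 0 255")

```text
time_s: 21.83
position: [0.5364, -0.0485, 0.3442]
tool_rot: [[0.747, -0.665, 0.004], [-0.665, -0.747, -0.001], [0.004, -0.002, -1.0]]
ft_force: [0.4, -0.3, -0.5]
grip_width: 0.0
gripper_force: 0.0
```

```bash
python3 pg.py; python3 wh.py d
```

```text
21.83 pos [ 0.5364 -0.0485  0.3442] peg yaw -120.2 r 0.0689 psi -131.7 j6 113.9 F [ 0.5 -0.   0.5]
scene 134 handle [ 0.5162 -0.0213] r 0.06359195367475447 yaw -149.43649502373196 wheel -0.35890086758611517 top z 0.25386247178157917
pack end y ~ [0.161  0.1624]
side 111 handle [ 0.5145 -0.019 ] r 0.06391920303601802 yaw -152.03100816116793 wheel -0.313618070851609 top z 0.2551258368871253
pack end y ~ [0.1643 0.1666]
```

View pics/d_scene.png

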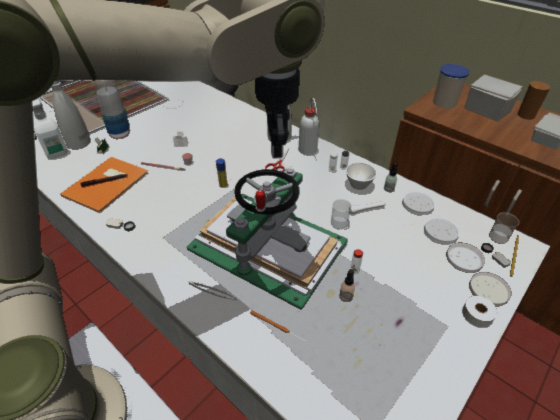

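The picture shows the pack fully in, the handle back at (262,200), the other things where they were and the gripper well clear. Both cameras put the handle within 1 mm of its start. Handing in.

```bash
python3 -c "
from rig import job
print(job.close_job())"
```

```text
the job is handed in; nothing more can be done
None
```

I pushed the pack home against the end stop and turned the wheel one full clockwise turn, with both cameras placing the handle within 1 mm of its start. The job is handed in with the arm clear of everything; no verdict came back, and I did not measure the plate's force on the pack directly.

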